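# Shut and fasten the finished-parts case

### The job

The case of finished brass parts is ready to go out. Slide its lid fully home, then swing the steel hasp over so that it lies flat on the lid with the turn staple standing through its slot, and then turn the staple crosswise, a quarter turn clockwise, so that it keeps the hasp down. Do not knock about the loose things lying on and around the case, and leave the robot clear of everything.

Things in the scene. Friction and masses are not known exactly. Their poses are not given: they have to be found in the camera images.
- case: Plywood case fixed to the bench, 170 (x) x 300 (y) x 76 mm tall, with a lid that slides along its length. Origin: centre of its underside on the bench. Its +y end has a fixed plywood deck on top (y from +52 to +150 mm, top at z = 70 mm) that carries the hasp's hinge; the rest is covered by the sliding lid, which opens out over the -y end (y = -150 mm). Two wooden strips along the long sides, 18 mm wide, z = 70 to 76 mm, overlap the lid's edges. z is up.
- lid (a joint): How far the pine lid is slid open, in m, along the case's -y: 0 = fully home against its stop (it cannot go further), at most 0.13. Stays where it is left; about 2.5 N of friction. Lid plate 148 x 198 x 7.5 mm, its top at z = 70 mm in the case.
- lid_handle (a point): Top centre of the lid's dark wooden grip block, which is 60 mm (case x) by 16 mm (case y) and rises 26 mm above the lid; this point is 26 mm above the lid's top. With the lid home it lies 116 mm from the case's centre towards -y.
- hasp (a joint): Angle of the hasp, rad: 0 = lying flat on the lid, pointing to the case's -y (it cannot go further); 1.57 = standing upright; more = leaning back over the deck (at most 2.3). Its stiff hinge holds it at any angle; about 1 N at its free end moves it. It and the turn staple do not block one another.
- hasp_hinge (a point): Middle of the hasp's hinge axis, which runs along the case's x: 56 mm from the case's centre towards +y, at z = 74 mm. The axes here turn with the hasp.
- hasp_tip (a point): Middle of the hasp's free end, 100 mm from the hinge axis. The hasp is a flat steel strap, 40 mm wide, 4 mm thick, with a lengthwise slot 15 mm wide from 28 to 67 mm from the hinge; beyond the slot the last 33 mm are solid.
- staple (a joint): Angle of the turn staple on the lid, rad: 0 = its wing in line with the hasp's slot (lengthwise, along the case's y), 1.57 = crosswise, its stop. It turns clockwise seen from above. Stays where it is left; about 0.04 N m of friction.
- staple_top (a point): Top centre of the turn staple, on its upright turning axis: a steel wing 24 mm long, 10 mm thick, 22 mm high, on a short 9 mm post; its top stands 31 mm above the lid and its underside 9 mm above the lid. It rides on the lid; with the lid home it stands 45 mm from the hasp's hinge axis, in the middle of the slot.
- fitting: Loose bystander: brass stud standing on the case's deck, 26 mm across, 28 mm tall; origin under its centre.
- casting: Loose bystander: brass T-shaped casting on the bench beside the case, 70 x 26 mm, 38 mm tall; origin under its centre.
- sanding_block: Loose bystander: cork block 45 x 90 x 30 mm on the bench beside the case; origin under its centre.
- screwdriver: Loose bystander: wood-handled screwdriver, 190 mm long along its x, lying on the bench behind the case.
- polish: Loose bystander: white bottle, 48 mm across, 100 mm tall; origin under its centre.
- weight: Loose bystander: steel knobbed weight, 40 mm across, 52 mm tall; origin under its centre.
- hammer: Loose bystander: hammer with a pine handle, 240 mm long along its x, lying on the bench beyond the deck end of the case.

How it is judged:
On the way, in this order (a step that is already met when the one before it is completed fails the run):
1. the lid is fully home, with the hasp still up (value of joint lid below 0.004 m and value of joint hasp above 0.5 rad), for 0.1 s.
2. the hasp lies flat over the staple, which is still lengthwise (value of joint lid below 0.004 m and value of joint hasp below 0.12 rad and value of joint staple below 0.4 rad), for 0.1 s.
3. the staple is turned crosswise over the hasp (value of joint lid below 0.004 m and value of joint hasp below 0.12 rad and value of joint staple above 1.25 rad), for 0.2 s.
At the end, for the whole second after the job is handed in: The lid is home (within 4 mm of its stop), the hasp lies flat (within 0.12 rad) and at rest, and the staple is turned crosswise (at least 1.25 rad of 1.57) (all of step 3 and velocity of joint hasp below 0.1 rad/s); the robot touches nothing.
It fails at once if the hasp is brought down on the lid before the lid is home (value of joint hasp below 0.5 rad and value of joint lid above 0.008 m).
It fails at once if a loose bystander is moved by more than 40 mm (distance of any of fitting, casting, sanding_block, screwdriver, polish, weight, hammer from where it was at the start of the episode above 0.04 m).
It also fails if it takes over 59 s, if anything falls off the work surface, if the arm or the gripper's body presses on something with over 40 N, if the wrist force passes 120 N, or if a joint passes its speed limit or range.

### The arm

A 6-joint arm with a two-finger parallel gripper is mounted at the origin on the work surface. World frame = base frame: x ahead of the robot, y to its left, z up, the work surface at z = 0. Lengths are in m, angles in rad, forces in N, time in s.
With the tool pointing down it reaches from about 0.25 to 0.775 m from the base axis. Payload 4 kg.
Tool frame: the origin (TCP) lies midway between the tips of the shut fingers; the grasp point (between the pads) lies 19 mm behind it; y points along the fingers, x is the direction in which the jaws open and shut, and the axes are right-handed (so a half turn about y gives the same grasp; the last joint's range is limited). The gripper opens to 94 mm and grips with 3 to 60 N. Pads are 16 mm wide; open, the fingers measure 119 mm over their backs; the gripper's body (75 mm by 177 mm) begins 78 mm behind the grasp point.
Start: joints at [1.051, 0.087, 1.371, -0, 1.684, -0.103], TCP at [0.223, 0.503, 0.206] pointing down, gripper open.
Joint ranges: [-3.1, 3.1], [-0.76, 2.03], [0.27, 2.55], [-1.08, 4.22], [0.17, 2.65], [-2.57, 2.57]. Speed limits (rad/s): [2.79, 2.79, 3.14, 3.14, 3.14, 3.14].

### API

Orientations are given as [roll, pitch, yaw] about the fixed x, y, z axes, in that order (R = Rz(yaw) Ry(pitch) Rx(roll)).
In Python, from bench import robot gives the robot as it stands.
- The arm moves only by the shell command python3 -m creep 'ROWS'. ROWS is JSON, a list of rows, each a list of 7 numbers: the shift along the tool's x, y, z in mm, then the turn, a rotation vector about the tool's x, y, z in degrees, then the closure in counts, from 0 (fully open) to 255 (shut). A call has 1 to 5 rows; each row is the pose to reach, as a shift and turn from the pose commanded when the call began, along the tool's axes at that moment; what a row does not reach only later rows make up. A row lasts 1/8 s, in which the tool goes at most 62.5 mm and 10.7 degrees, less where a joint would pass 70% of its speed; a pose out of reach is approached as far as the arm can. A call with a gripper value outside its range is refused whole. The fingers move at their own pace and stop on an object; the grip force is fixed at half the most. Time passes only in rows, so rows that repeat a pose let the fingers close. It gives the time, the measured TCP pose, the force and the opening at its end, in the units of the state.
- robot.get_obs(): the state, without advancing time (a new reading comes with each control period).
- robot.snapshot(name): name is "side" or "top"; returns a dict with "color" (384x512x3 uint8, blue, green, red), "fx", "fy", "cx", "cy" (pixels), "world_from_camera" (4x4, takes a point from camera to world coordinates). Camera axes: x right, y down, z forward; pixel columns grow to the right and rows downward; lengths in m; the calibration is good to about 2 mm. A picture is of the moment at which its call begins. There is no depth.
- robot.close_job(): hands the job in, once; it reports no verdict.
Trained networks look in the newest picture that a camera, given by its name, has taken for a name from the list of things; names that differ only in an ending like _2 or _b are one class to them, and where a whole thing is asked for, a point or a joint stands for the part that bears it (a point fixed in the world has none). Each returns a list of dicts, best first, with "p" (0 to 1); they miss things now and then, are a little off and sometimes report something else, mostly with a low value. They report only what shows in the picture. A call takes as long as a camera call.
- robot.spot_in(name, camera): "point" ([x, y, z] in m, in world coordinates, good to about 4 mm: the middle of the surface that is visible of it).
- robot.landmark_of(name, camera): "point" ([x, y, z] in m, in world coordinates, good to about 4 mm: a listed point, or the origin of a listed thing).
The state is a dict: "time": time; "joint_positions": joint angles; "qvel": joint speeds; "joint_torque": joint torques, N m; "tool_pos": TCP position; "ee_rot": TCP orientation; "wrist_force": force on the tool from outside, world axes, zero at the start; "wrist_torque": the same for the moment, N m; "width": finger opening in m.
Only numpy, scipy, OpenCV 4.12 (cv2) and the standard library are available. Lean on these libraries where they do the work, as an engineer would, in place of code of your own. Each camera call takes 0.05 s, during which the arm holds its last target.

## Working session

There is one attempt and no reset: what is moved stays moved. The work goes in short steps, Python scripts to look and compute and a shell command to move; the robot and the scene stay as the last step left them, time stands still between calls to the robot, and variables do not carry over. Pictures are saved under pics/ and viewed, and the job is handed in when it is done.

```bash
mkdir -p pics; ls; python3 - <<'E'
from bench import robot
import cv2
print(robot.get_obs())
for c in("top","side"):
    s=robot.snapshot(c); cv2.imwrite(f"pics/{c}0.png",s["color"]); print(c,s["fx"],s["cx"],s["cy"],s["world_from_camera"].round(3).tolist() if hasattr(s["world_from_camera"],'round') else s["world_from_camera"])
    for n in["lid_handle","hasp_hinge","hasp_tip","staple_top","case","fitting","polish","weight","casting","sanding_block"]:
        r=robot.landmark_of(n,c); print(n,[( [round(v,3) for v in d["point"]],round(d["p"],2)) for d in r[:2]])
E
```

```text
pics
{'time': 0.0, 'joint_positions': array([ 1.05087542e+00,  8.79332874e-02,  1.37222673e+00, -1.15049158e-05,
        1.68361039e+00, -1.03071116e-01]), 'qvel': array([ 0.00146121,  0.00058629,  0.00141548,  0.00042796,  0.00136434,
       -0.00095734]), 'joint_torque': array([ 8.88574887e-04, -3.40179527e+01, -3.02427506e+01,  7.19340937e-02,
        3.29818495e-02, -1.72871050e-04]), 'tool_pos': array([0.22240517, 0.5024284 , 0.20433002]), 'ee_rot': array([-1.57058363,  0.00216737,  1.15394549]), 'wrist_force': array([-0.38929796, -1.07834002, -0.27376624]), 'wrist_torque': array([-0.02063701,  0.02983627,  0.00697317]), 'width': 0.09445456576477783}
top 410.83103761321803 256.6041337464971 196.98773566142958 [[-0.013, -0.992, 0.127, 0.448], [-1.0, 0.011, -0.016, 0.115], [0.015, -0.127, -0.992, 1.146], [0.0, 0.0, 0.0, 1.0]]
lid_handle [([0.523, -0.122, 0.099], 0.59)]
hasp_hinge [([0.558, 0.125, 0.075], 0.46)]
hasp_tip [([0.561, 0.154, 0.172], 0.6)]
staple_top [([0.54, -0.002, 0.1], 0.59)]
case [([0.549, 0.07, -0.003], 0.56), ([0.415, 0.031, 0.003], 0.2)]
fitting [([0.517, 0.194,
[... 223 characters left out ...]
186.31627099522083 [[0.767, -0.439, 0.467, 0.247], [-0.641, -0.544, 0.541, -0.285], [0.016, -0.715, -0.699, 0.593], [0.0, 0.0, 0.0, 1.0]]
lid_handle [([0.517, -0.127, 0.099], 0.83), ([0.539, 0.002, 0.1], 0.61)]
hasp_hinge [([0.559, 0.122, 0.067], 0.77)]
hasp_tip [([0.563, 0.151, 0.173], 0.83)]
staple_top [([0.541, 0.002, 0.1], 0.51)]
case [([0.549, 0.065, 0.002], 0.62), ([0.536, 0.443, -0.001], 0.6)]
fitting [([0.517, 0.192, 0.068], 0.48)]
polish [([0.68, -0.041, 0.002], 0.69)]
weight [([0.659, -0.153, 0.001], 0.77), ([0.518, 0.192, 0.065], 0.74)]
casting [([0.441, 0.141, 0.0], 0.92), ([0.419, 0.034, -0.001], 0.49)]
sanding_block [([0.418, 0.035, -0.001], 0.71), ([0.563, 0.148, 0.17], 0.23)]
```

View pics/top0.png

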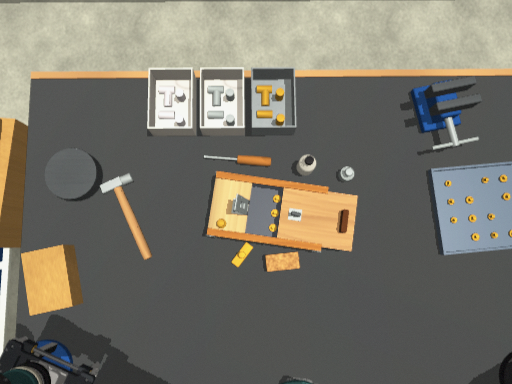

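View pics/side0.png

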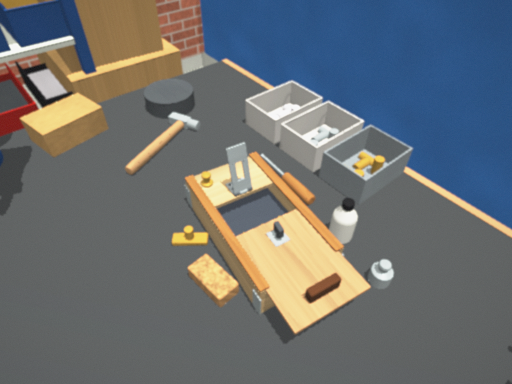

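The two cameras agree: the case yaw is about -8.8°, the lid is about 79 mm open, and the hasp is at about 1.85 rad. The pictures match. In top0 the handle is at (344,221), the staple at (295,214), the hasp at (241,205) and the stud at (221,223). I'm writing a helper that converts case coordinates to tool shifts.

```bash
cat > h.py <<'E'
from bench import robot
import numpy as np
from scipy.spatial.transform import Rotation as R
YAW=-0.153
C=np.array([0.5495,0.068,0]); RC=R.from_euler('z',YAW).as_matrix()
def case(p): return RC.T@(np.array(p)-C)
def go(t,yaw=YAW):
    o=robot.get_obs(); T=R.from_euler('xyz',o["ee_rot"]); w=C+RC@(np.array(t)/1000)
    Tg=R.from_euler('xyz',[-np.pi/2,0,yaw])
    print("case mm",(case(o["tool_pos"])*1000).round(1),"shift",(T.inv().apply(w-o["tool_pos"])*1000).round(1),"rot",(T.inv()*Tg).as_rotvec(degrees=True).round(1),"w",w.round(3),"t",o["time"],"F",o["wrist_force"].round(1),"width",round(o["width"],4))
E
python3 -c "
from h import *
go([0,-232,200]);print(robot.get_obs()['ee_rot'])
from h import case
for n,p in dict(handle=[.520,-.1245,.099],st=[.5405,0,.1],hinge=[.5585,.1235,.074],tip=[.562,.1525,.172]).items(): print(n,case(p).round(4))"
```

```text
case mm [-389.3  380.1  205.5] shift [-489.4    5.5 -535.4] rot [-0.  74.9  0. ] w [ 0.514 -0.161  0.2  ] t 1.1 F [-0.4 -0.2  0. ] width 0.0938
[-1.57080503e+00 -1.17542472e-04  1.15403530e+00]
handle [ 0.0002 -0.1947  0.099 ]
st [ 0.0015 -0.0686  0.1   ]
hinge [0.0004 0.0562 0.074 ]
tip [-0.0005  0.0854  0.172 ]
```

```bash
python3 -m creep '[[-40,-8,-44,0,10.5,0,255],[-80,-16,-88,0,21,0,255],[-120,-24,-132,0,31.5,0,255],[-160,-32,-176,0,42,0,255],[-200,-40,-220,0,52.5,0,255]]'; python3 -c "
from h import *
go([0,-232,240])"
```

```text
time: 1.72
tool_pos: [0.3433, 0.2293, 0.246]
ee_rot: [-1.571, -0.001, 0.232]
wrist_force: [1.7, 0.8, 0.5]
width: 0.0472
case mm [-228.4  128.   246. ] shift [  76.4    6.  -419.4] rot [-0.  22.1  0.1] w [ 0.514 -0.161  0.24 ] t 1.725 F [1.7 0.8 0.5] width 0.0472
```

```bash
python3 -m creep '[[10,0,-55,0,10.5,0,255],[20,2,-110,0,21,0,255],[29,3,-165,0,22.2,0,255],[39,4,-220,0,22.2,0,255],[49,5,-275,0,22.2,0,255]]'; python3 -c "
from h import *
go([0,-232,84])"
```

```text
time: 2.35
tool_pos: [0.4557, -0.0266, 0.2407]
ee_rot: [-1.57, -0.001, -0.15]
wrist_force: [0.6, -0.1, 1.3]
width: 0.0006
case mm [ -78.3 -107.7  240.7] shift [  77.7  156.8 -124.5] rot [-0.   0.2  0.1] w [ 0.514 -0.161  0.084] t 2.35 F [ 0.6 -0.1  1.3] width 0.0006
```

```bash
python3 -m creep '[[0,0,0,0,0,0,255],[0,0,0,0,0,0,255]]'; python3 -c "
from h import *
go([0,-232,84])"
```

```text
time: 2.6
tool_pos: [0.455, -0.0244, 0.2404]
ee_rot: [-1.57, 0.001, -0.15]
wrist_force: [-0.3, 0.9, 0.7]
width: 0.0006
case mm [ -79.3 -105.7  240.4] shift [  79.   156.3 -126.6] rot [-0.   0.2 -0. ] w [ 0.514 -0.161  0.084] t 2.6 F [-0.3  0.9  0.7] width 0.0006
```

```bash
python3 -m creep '[[26,0,-42,0,0.2,0,255],[53,0,-85,0,0.2,0,255],[79,20,-127,0,0.2,0,255],[79,70,-127,0,0.2,0,255],[79,120,-127,0,0.2,0,255]]'; python3 -m creep '[[0,36,0,0,0,0,255],[0,36,0,0,0,0,255]]'; python3 -c "
from h import *
import cv2
go([0,-232,84])
for c in('side','top'):
  s=robot.snapshot(c)['color'];cv2.imwrite(f'pics/{c}1.png',s[100:330,180:440] if c=='top' else s)"
```

```text
time: 3.22
tool_pos: [0.5151, -0.1608, 0.1199]
ee_rot: [-1.571, -0.002, -0.151]
wrist_force: [-0.1, 0.0, 0.1]
width: 0.0004
time: 3.48
tool_pos: [0.5122, -0.1592, 0.0814]
ee_rot: [-1.569, 0.007, -0.151]
wrist_force: [-0.7, -0.1, -0.2]
width: 0.0001
case mm [  -2.3 -230.2   81.4] shift [ 2.3 -2.6 -1.8] rot [-0.1  0.1 -0.4] w [ 0.514 -0.161  0.084] t 3.475 F [-0.7 -0.1 -0.2] width 0.0001
```

View pics/side1.png

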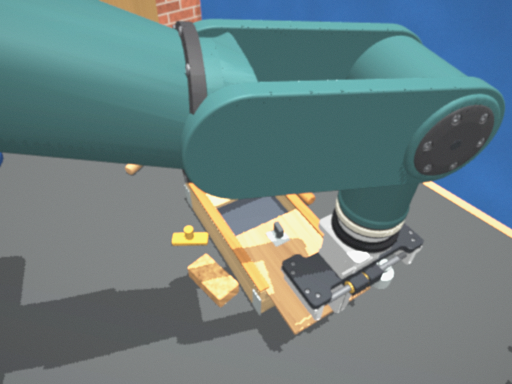

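The gripper is behind the handle, at about (320,280) in side1, with the staple still visible ahead of it. Now I'll push.

```bash
python3 -m creep '[[1,-1,10,0,0,0,255],[2,-2,20,0,0,0,255],[2,-2,32,0,0,0,255],[2,-2,44,0,0,0,255],[2,-2,56,0,0,0,255]]'; python3 -m creep '[[0,0,10,0,0,0,255],[0,0,18,0,0,0,255],[0,0,24,0,0,0,255],[0,0,30,0,0,0,255],[0,0,34,0,0,0,255]]';  python3 -c "
from h import *
go([0,-132,84])"
```

```text
time: 4.2
tool_pos: [0.5256, -0.1067, 0.0871]
ee_rot: [-1.571, -0.002, -0.153]
wrist_force: [-0.0, -3.6, 2.5]
width: 0.0007
time: 4.82
tool_pos: [0.5301, -0.0731, 0.0863]
ee_rot: [-1.571, 0.0, -0.153]
wrist_force: [0.3, -2.8, 0.6]
width: 0.0006
case mm [   2.4 -142.4   86.3] shift [-2.4  2.3 10.4] rot [-0. -0. -0.] w [ 0.529 -0.062  0.084] t 4.825 F [ 0.3 -2.8  0.6] width 0.0006
```

Contact is made at about 3 N, which is the lid's friction. I'll keep pushing in small steps until the force rises at the stop.

```bash
python3 -m creep '[[0,0,3,0,0,0,255],[0,0,6,0,0,0,255],[0,0,8,0,0,0,255],[0,0,8,0,0,0,255]]'; python3 -m creep '[[0,0,2,0,0,0,255],[0,0,4,0,0,0,255],[0,0,4,0,0,0,255]]';  python3 -c "
from h import *
go([0,-132,84])"
```

```text
time: 5.32
tool_pos: [0.5312, -0.0652, 0.0863]
ee_rot: [-1.57, 0.001, -0.153]
wrist_force: [0.7, -1.8, 0.1]
width: 0.0004
time: 5.7
tool_pos: [0.5317, -0.0623, 0.0863]
ee_rot: [-1.572, 0.001, -0.153]
wrist_force: [-0.3, -5.6, 0.2]
width: 0.0004
case mm [   2.2 -131.5   86.3] shift [-2.2  2.3 -0.5] rot [ 0.1 -0.  -0. ] w [ 0.529 -0.062  0.084] t 5.7 F [-0.3 -5.6  0.2] width 0.0004
```

```bash
python3 -m creep '[[0,0,3,0,0,0,255],[0,0,5,0,0,0,255],[0,0,5,0,0,0,255]]';  python3 -c "
from h import *
go([0,-132,84])"
```

```text
time: 6.08
tool_pos: [0.5317, -0.0622, 0.0864]
ee_rot: [-1.582, 0.001, -0.155]
wrist_force: [-1.9, -14.9, 0.3]
width: 0.0006
case mm [   2.2 -131.4   86.4] shift [-2.2  2.4 -0.6] rot [ 0.6 -0.1 -0. ] w [ 0.529 -0.062  0.084] t 6.075 F [ -1.9 -14.9   0.3] width 0.0006
```

At the stop: the force rose to 15 N with no further travel, and the finger position fits a handle face at -124. Next I'll back off, rise, and cross over behind the hasp.

```bash
python3 -m creep '[[0,0,-15,0,0,0,255],[0,-30,-15,0,0,0,255],[0,-75,-15,0,0,0,255],[0,-115,-10,0,0,0,255],[0,-140,20,0,0,0,255]]'; python3 -c "
from h import *
import cv2
go([0,110,215])
s=robot.snapshot('top')['color'];cv2.imwrite('pics/top2.png',s[100:330,180:440])
for n in ('hasp_tip','staple_top','hasp_hinge','lid_handle'):
  for d in robot.landmark_of(n,'top')[:1]: print(n,(case(d['point'])*1000).round(1),d['p'])
"
```

```text
time: 6.7
tool_pos: [0.536, -0.0365, 0.2287]
ee_rot: [-1.568, -0.002, -0.155]
wrist_force: [0.7, 0.0, -0.5]
width: 0.0004
case mm [   2.6 -105.4  228.7] shift [ -3.1  14.3 215.3] rot [-0.1 -0.1  0.1] w [0.566 0.177 0.215] t 6.7 F [ 0.7  0.  -0.5] width 0.0004
hasp_tip [  1.2  88.2 171.4] 0.76
staple_top [  0.7  10.4 101.4] 0.51
hasp_hinge [ 1.1 57.  75.6] 0.61
lid_handle [  -1.9 -110.2   97.6] 0.69
```

View pics/top2.png

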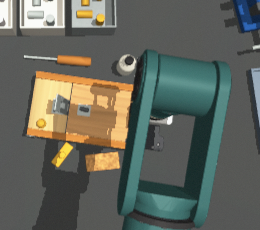

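The lid is home: the network puts the staple at case y = 10.4, against 11 expected, and the crop shows the well closed. Now behind the hasp.

```bash
python3 -m creep '[[-1,0,55,0,0,0,255],[-3,3,110,0,0,0,255],[-3,5,165,0,0,0,255],[-3,8,217,0,0,0,255],[-3,8,217,0,0,0,255]]'; python3 -m creep '[[0,35,0,0,0,0,255],[0,70,0,0,0,0,255],[0,70,0,0,0,0,255]]'; python3 -c "
from h import *
import cv2
go([0,92,150])
s=robot.snapshot('side')['color'];cv2.imwrite('pics/side2.png',s)
"
```

```text
time: 7.58
tool_pos: [0.5647, 0.1805, 0.2152]
ee_rot: [-1.572, 0.006, -0.149]
wrist_force: [-0.4, -0.1, -0.8]
width: 0.0006
time: 7.95
tool_pos: [0.5631, 0.1758, 0.1436]
ee_rot: [-1.575, 0.009, -0.155]
wrist_force: [0.3, 0.4, -0.0]
width: 0.0004
case mm [ -3.  108.6 143.6] shift [  3.   -6.4 -16.6] rot [ 0.2 -0.1 -0.5] w [0.564 0.159 0.15 ] t 7.95 F [ 0.3  0.4 -0. ] width 0.0004
```

View pics/side2.png

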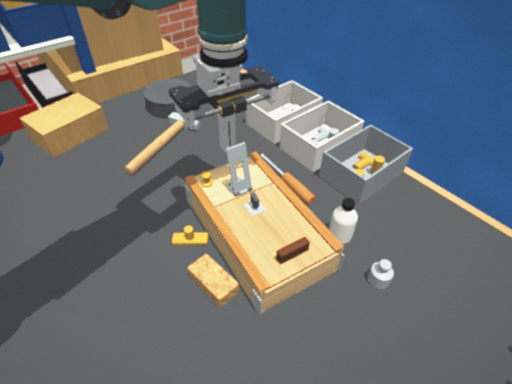

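The finger stands behind the hasp's end at (232,140) in side2, clear of the stud at (206,180). Next I'll sweep it over along its arc.

```bash
python3 -m creep '[[3,-6,-17,0,0,0,255],[3,-14,-30,0,0,0,255],[3,-17,-42,0,0,0,255],[3,-17,-54,0,0,0,255],[3,-16,-65,0,0,0,255]]'; python3 -c "
from h import *
go([0,22,151])"
```

```text
time: 8.62
tool_pos: [0.5591, 0.1125, 0.1649]
ee_rot: [-1.57, -0.001, -0.153]
wrist_force: [0.8, 0.6, 0.5]
width: 0.0004
case mm [  2.7  45.4 164.9] shift [ -2.7  13.9 -23.4] rot [-0.  -0.   0.1] w [0.553 0.09  0.151] t 8.625 F [0.8 0.6 0.5] width 0.0004
```

```bash
python3 -m creep '[[-1,6,-12,0,0,0,255],[-2,14,-23,0,0,0,255],[-3,20,-32,0,0,0,255],[-3,27,-42,0,0,0,255],[-3,27,-42,0,0,0,255]]'; python3 -c "
from h import *
go([0,-11,120])
import cv2
s=robot.snapshot('side')['color'];cv2.imwrite('pics/side3.png',s)"
```

```text
time: 9.25
tool_pos: [0.5488, 0.0715, 0.1363]
ee_rot: [-1.571, 0.002, -0.154]
wrist_force: [0.1, 0.2, 0.1]
width: 0.0002
case mm [ -1.2   3.3 136.3] shift [  1.2  16.3 -14.3] rot [ 0.  -0.1 -0.1] w [0.548 0.057 0.12 ] t 9.25 F [0.1 0.2 0.1] width 0.0002
```

View pics/side3.png

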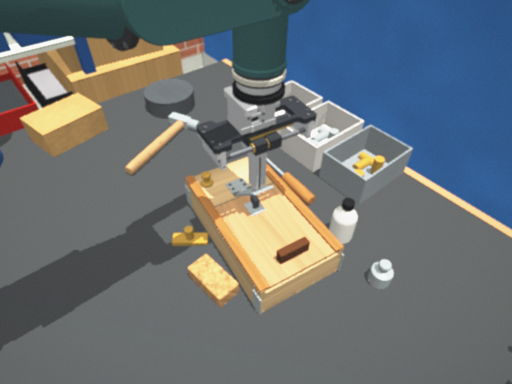

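The hasp follows the finger and leans forward past upright; its end is at about (262,188). Next I'll bring it down.

```bash
python3 -m creep '[[1,8,-8,0,0,0,255],[1,17,-15,0,0,0,255],[1,28,-20,0,0,0,255],[1,39,-24,0,0,0,255],[1,39,-24,0,0,0,255]]'; python3 -c "
from h import *
go([0,-24,78])"
```

```text
time: 9.93
tool_pos: [0.5458, 0.0481, 0.0967]
ee_rot: [-1.571, 0.003, -0.154]
wrist_force: [-0.6, 0.8, 0.0]
width: 0.0005
case mm [ -0.6 -20.3  96.7] shift [ 0.7 18.7 -3.7] rot [ 0.  -0.  -0.2] w [0.546 0.044 0.078] t 9.925 F [-0.6  0.8  0. ] width 0.0005
```

```bash
python3 -m creep '[[0,7,-2,0,0,0,255],[0,14,-4,0,0,0,255],[0,19,-5,0,0,0,255],[0,21,-5,0,0,0,255],[0,21,-5,0,0,0,255]]'; python3 -c "
from h import *
go([0,-24,76])"
```

```text
time: 10.55
tool_pos: [0.546, 0.0435, 0.0773]
ee_rot: [-1.571, 0.0, -0.153]
wrist_force: [0.2, 1.1, -0.2]
width: 0.0004
case mm [  0.3 -24.8  77.3] shift [-0.3  1.3  0.8] rot [-0. -0. -0.] w [0.546 0.044 0.076] t 10.55 F [ 0.2  1.1 -0.2] width 0.0004
```

```bash
python3 -m creep '[[0,2,0,0,0,0,255],[0,3,0,0,0,0,255],[0,3,0,0,0,0,255]]'; python3 -m creep '[[0,2,0,0,0,0,255],[0,3,0,0,0,0,255],[0,3,0,0,0,0,255]]';python3 -c "
from h import *
go([0,-24,76])"
```

```text
time: 10.92
tool_pos: [0.5465, 0.0435, 0.0764]
ee_rot: [-1.571, -0.001, -0.153]
wrist_force: [-3.1, -1.3, 6.1]
width: 0.0002
time: 11.3
tool_pos: [0.5467, 0.0435, 0.0761]
ee_rot: [-1.571, -0.003, -0.153]
wrist_force: [-7.1, 0.4, 17.3]
width: 0.0002
case mm [  0.9 -24.7  76.1] shift [-0.9  0.1  0.7] rot [-0.  -0.   0.2] w [0.546 0.044 0.076] t 11.3 F [-7.1  0.4 17.3] width 0.0002
```

The hasp is flat: 17 N at z = 76.1. I'll lift and check before gripping the staple.

```bash
python3 -m creep '[[0,-30,0,0,0,0,255],[0,-65,0,0,0,0,180],[0,-65,20,0,0,0,140],[0,-65,36,0,0,0,140],[0,-65,36,0,0,0,140]]'; python3 -c "
from h import *
import cv2
go([0,11,83])
for c in('side','top'):
  s=robot.snapshot(c)['color']
  cv2.imwrite(f'pics/{c}4.png',cv2.resize(s[110:310,160:370],None,fx=3,fy=3)[:600,:800])
  for n in ('hasp_tip','staple_top','hasp_hinge','lid_handle'):
    for d in robot.landmark_of(n,c)[:2]: print(c,n,(case(d['point'])*1000).round(1),round(d['p'],2))
"
```

```text
time: 11.92
tool_pos: [0.5507, 0.0806, 0.1344]
ee_rot: [-1.571, 0.003, -0.151]
wrist_force: [0.0, 0.3, -0.4]
width: 0.037
case mm [ -0.8  12.6 134.4] shift [ 0.9 51.4 -1.6] rot [ 0.   0.1 -0.2] w [0.551 0.079 0.083] t 11.925 F [ 0.   0.3 -0.4] width 0.037
side hasp_tip [  2.2 -42.1  72.5] 0.91
side hasp_tip [ 1.402e+02 -2.014e+02 -1.000e-01] 0.4
side staple_top [-1.8 18.3 99.3] 0.46
side hasp_hinge [ 1.2 57.6 70.1] 0.57
side lid_handle [  -3.3 -112.3   99.4] 0.88
side lid_handle [ -1.2 -42.9  74.6] 0.47
top hasp_tip [  0.1 -39.8  76.6] 0.46
top hasp_hinge [139.1 110.1   0.6] 0.74
top hasp_hinge [  -1.3 -106.3   98.5] 0.4
top lid_handle [   1.6 -109.2   95.9] 0.82
```

View pics/side4.png

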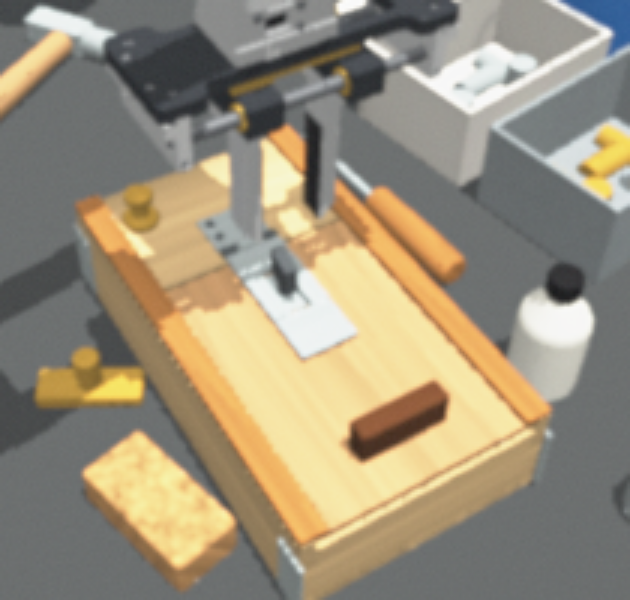

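View pics/top4.png

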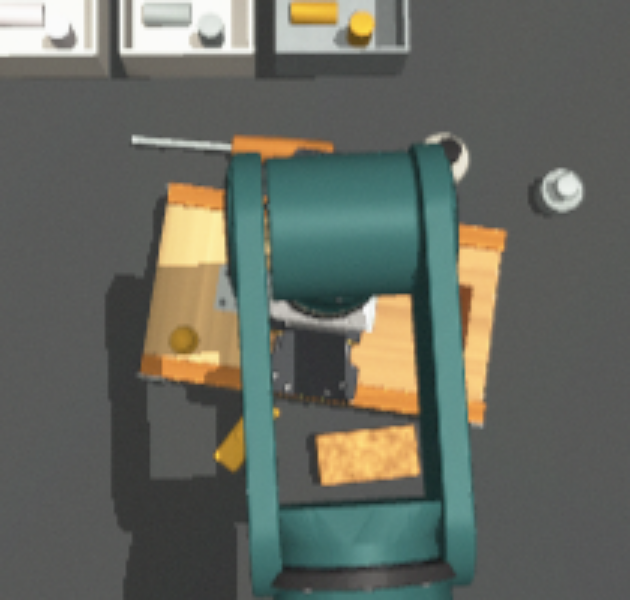

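The hasp lies flat and the staple stands lengthwise through the slot, at (285,270) in the enlarged side4. I'll descend astride the wing and close.

```bash
python3 -m creep '[[1,20,-2,0,0,0,140],[1,38,-2,0,0,0,140],[1,51,-2,0,0,0,140],[1,51,-2,0,0,0,140]]'; python3 -c "
from h import *
go([0,11,83])
import cv2
s=robot.snapshot('side')['color']
cv2.imwrite('pics/side5.png',cv2.resize(s[110:310,160:370],None,fx=3,fy=3)[:600,:800])"
```

```text
time: 12.92
tool_pos: [0.5513, 0.0769, 0.0838]
ee_rot: [-1.571, 0.003, -0.153]
wrist_force: [-0.2, 0.8, 0.3]
width: 0.0424
case mm [ 0.4  9.1 83.8] shift [-0.4  0.8  1.9] rot [ 0.  -0.  -0.2] w [0.551 0.079 0.083] t 12.925 F [-0.2  0.8  0.3] width 0.0424
```

View pics/side5.png

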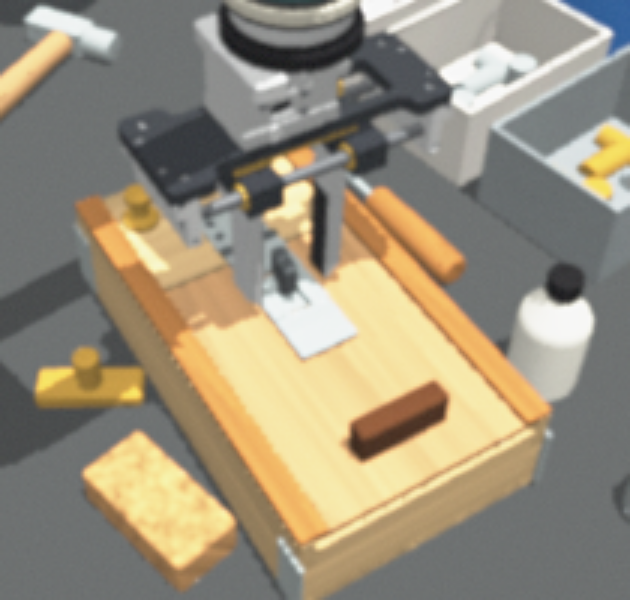

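The wing stands between the fingers. Closing.

```bash
python3 -m creep '[[0,0,1,0,0,0,255],[0,0,2,0,0,0,255],[0,0,2,0,0,0,255],[0,0,2,0,0,0,255],[0,0,2,0,0,0,255]]'; python3 -c "
from h import *
go([0,11,83])"
```

```text
time: 13.6
tool_pos: [0.552, 0.0791, 0.0858]
ee_rot: [-1.571, 0.001, -0.153]
wrist_force: [-4.9, 1.2, 3.7]
width: 0.0094
case mm [ 0.7 11.3 85.8] shift [-0.7  2.8 -0.3] rot [-0.  -0.  -0.1] w [0.551 0.079 0.083] t 13.6 F [-4.9  1.2  3.7] width 0.0094
```

```bash
python3 -m creep '[[0,0,0,0,6,0,255],[0,0,0,0,14,0,255],[0,0,0,0,22,0,255],[0,0,0,0,30,0,255],[0,0,0,0,38,0,255]]'; python3 -c "
from h import *
go([0,11,83],-1.724)"
```

```text
time: 14.22
tool_pos: [0.5511, 0.0796, 0.0858]
ee_rot: [-1.572, 0.003, -0.82]
wrist_force: [-6.5, 1.7, 4.5]
width: 0.0098
case mm [-0.2 11.7 85.8] shift [ 0.6  2.8 -0.5] rot [ 0.2 51.8 -0.1] w [0.551 0.079 0.083] t 14.225 F [-6.5  1.7  4.5] width 0.0098
```

```bash
python3 -m creep '[[0,0,0,0,8,0,255],[0,0,0,0,16,0,255],[0,0,0,0,24,0,255],[0,0,0,0,32,0,255],[0,0,0,0,40,0,255]]'; python3 -m creep '[[0,0,0,0,6,0,255],[0,0,0,0,11,0,255],[0,0,0,0,11,0,255]]';python3 -c "
from h import *
go([0,11,83],-1.724);print(robot.get_obs()['wrist_torque'])"
```

```text
time: 14.85
tool_pos: [0.5508, 0.0805, 0.0858]
ee_rot: [-1.575, 0.003, -1.518]
wrist_force: [-7.5, 3.1, 5.2]
width: 0.0097
time: 15.22
tool_pos: [0.5507, 0.0806, 0.0858]
ee_rot: [-1.575, 0.003, -1.706]
wrist_force: [-6.8, 3.7, 6.6]
width: 0.0097
case mm [-0.7 12.6 85.8] shift [1.6 2.8 0.7] rot [ 0.3  1.  -0.1] w [0.551 0.079 0.083] t 15.225 F [-6.8  3.7  6.6] width 0.0097
[ 0.67107625  1.4860439  -0.00766993]
```

```bash
python3 -m creep '[[0,0,0,0,0,0,150],[0,0,0,0,0,0,150],[0,0,0,0,0,0,150],[0,0,0,0,0,0,150]]'; python3 -m creep '[[0,-15,0,0,0,0,150],[0,-50,0,0,0,0,150],[0,-100,0,0,0,0,150],[0,-150,0,0,0,0,150],[0,-170,0,0,0,0,150]]';python3 -c "
from h import *
go([-200,50,250],-1.724)"
```

```text
time: 15.72
tool_pos: [0.5528, 0.0787, 0.0854]
ee_rot: [-1.571, -0.0, -1.707]
wrist_force: [-0.5, -0.5, 1.1]
width: 0.0384
time: 16.35
tool_pos: [0.554, 0.0789, 0.2614]
ee_rot: [-1.562, 0.002, -1.707]
wrist_force: [0.9, -0.5, -0.1]
width: 0.0383
case mm [  2.8  11.5 261.4] shift [ -42.     9.7 -202.2] rot [-0.5  1.  -0.1] w [0.359 0.148 0.25 ] t 16.35 F [ 0.9 -0.5 -0.1] width 0.0383
```

```bash
python3 -m creep '[[-10,0,-45,0,0,0,150],[-20,0,-90,0,0,0,150],[-30,0,-135,0,0,0,150],[-40,0,-180,0,0,0,150],[-40,0,-200,0,0,0,150]]'; python3 -m creep '[[0,0,0,0,0,0,150],[0,0,0,0,0,0,150],[0,0,0,0,0,0,150]]'; python3 -c "
from h import *
import cv2
o=robot.get_obs();print(o['tool_pos'],o['wrist_force'])
for c in('side','top'):
  s=robot.snapshot(c)['color']
  cv2.imwrite(f'pics/{c}6.png',cv2.resize(s[110:310,160:370],None,fx=3,fy=3)[:600,:800])
  for n in ('hasp_tip','staple_top','hasp_hinge','lid_handle'):
    for d in robot.landmark_of(n,c)[:1]: print(c,n,(case(d['point'])*1000).round(1),round(d['p'],2))
  for n in ('fitting','casting','sanding_block','polish','weight'):
    for d in robot.landmark_of(n,c)[:1]: print(c,n,d['point'],round(d['p'],2))
"
```

```text
time: 16.98
tool_pos: [0.3583, 0.1463, 0.2573]
ee_rot: [-1.568, 0.002, -1.705]
wrist_force: [0.4, 0.2, 0.3]
width: 0.0388
time: 17.35
tool_pos: [0.3607, 0.1453, 0.2554]
ee_rot: [-1.571, -0.0, -1.707]
wrist_force: [0.5, -0.3, -0.2]
width: 0.0387
[0.36066577 0.14533366 0.25540558] [ 0.49811616 -0.28068737 -0.20654041]
side hasp_tip [ -0.7 -41.4  75.5] 0.56
side staple_top [  2.2  15.6 104.6] 0.45
side hasp_hinge [ 3.3 57.6 70.8] 0.94
side fitting [0.5187, 0.1931, 0.0671] 0.72
side casting [0.4362, 0.1383, 0.0001] 0.94
side sanding_block [0.4171, 0.0327, -0.004] 0.82
side polish [0.6788, -0.0396, 0.0019] 0.57
side weight [0.6526, -0.1534, 0.0016] 0.65
top hasp_tip [ -3.8 -41.5  76.6] 0.67
top staple_top [1.000e-01 7.700e+00 1.009e+02] 0.36
top hasp_hinge [-2.4 58.2 75.1] 0.8
top lid_handle [   0.5 -112.7   94.7] 0.8
top fitting [0.5142, 0.1953, 0.0708] 0.58
top casting [0.4341, 0.1379, -0.0017] 0.81
top sanding_block [0.4137, 0.03, 0.0033] 0.67
top polish [0.6831, -0.0432, -0.0006] 0.7
top weight [0.4347, 0.1413, 0.0015] 0.72
```

View pics/side6.png

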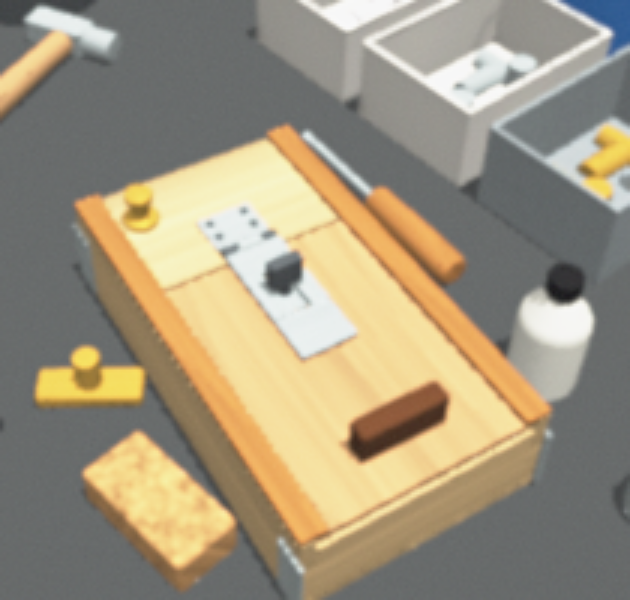

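View pics/top6.png

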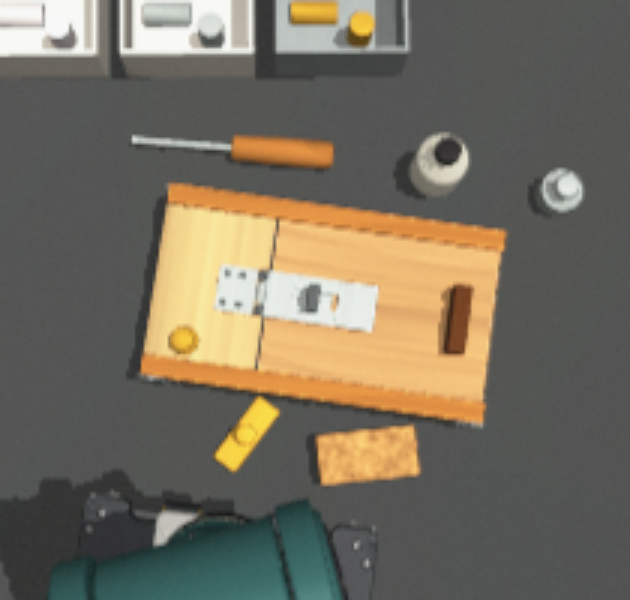

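Both pictures show the lid closed up to the deck seam and the hasp flat. The wing is crosswise over the hasp ((285,270) in side6, (312,297) in top6), the loose things are in place, and the arm is clear.

```bash
python3 -c "
from bench import robot
print(robot.close_job())"
```

```text
the job is handed in; nothing more can be done
None
```

The case is closed and the job is handed in at about 17.5 s of the 59 s. No verdict came back, so the results below come from my own checks.

- **Lid:** I pushed it by its handle up to the stop. The force rose to 15 N with no further travel.
- **Hasp:** I swung it over with the shut fingers and pressed it flat, reading 17 N at a height of 76 mm.
- **Staple:** I gripped the wing and turned it about 89° clockwise. I measured this from the gripper's rotation, not from the staple itself.

**Last checks:**
- **Pictures:** both cameras show the lid closed against the deck, the hasp flat with its tip about 76 mm up, and the wing crosswise over it.
- **Loose things:** the stud, casting, cork block and bottle were found within about 5 mm of where they started. The hammer and screwdriver I only compared by eye.
- **Robot:** it stands clear, with less than 1 N at the wrist.

**Checks that disagreed:**
- The networks placed the handle up to 7 mm from its home position, and the staple at 8 mm in one camera and 16 mm in the other, where 11 mm was expected. I trusted the contact at the stop and the closed seam over these.
- The top camera's network took the casting for the weight. The side camera found the weight in place.

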